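Drop an empty oyster shell in the touch-lid scrap bin and latch the lid again

TASK

Clear the empty half shell off the white board: press down on the front of the scrap bin's lid until its touch latch lets go and the lid springs open, put the half shell in the bin, then swing the lid down and press it until the latch catches and it stays shut by itself. Feel your way with a light hand, because the latch must never be forced (18 N is already too hard), and leave the whole oysters and everything else on the bench where they are.

Things in the scene. Friction and masses are not known exactly. Their poses are not given: they have to be found in the camera images.
- bin: The scrap bin: open steel box with a black rim, 196 mm deep (x) by 176 mm wide (y) by 152 mm high, walls 5 mm, empty, fixed to the bench. Origin: centre of its underside, z up. Its front, where the latch is, faces its own -x, towards the robot; the lid's hinge runs along its own y at the back.
- bin_mouth (a point): Middle of the bin's free mouth, level with the rim (152 mm above the bench), 17 mm behind the bin's centre; axes as the bin's. The free mouth is 134 mm along x by 150 mm along y. In front of it a black latch housing, 62 mm wide, fills the inside of the front wall from 75 mm to 130 mm above the bench.
- lid_hinge (a point): Middle of the lid's hinge axis, 92 mm behind the bin's centre and 141 mm above the bench; axes as the bin's. A spring with a damper in the hinge always drives the lid open, in about 1 s, unless the latch holds it. Pushing the open lid down takes 1 to 3 N near its free edge, more once it meets the latch; closing, the latch changes over when lid_front is 1 to 9 mm below level.
- lid (a joint): Angle of the lid, rad: 0 level, 1.6 fully open (just past upright, free edge then 321 mm above the bench). The lid is a steel flap, 180 mm from hinge to free front edge, 156 mm wide, 8 mm thick, lying inside the rim. Latched it rests between -0.02 and 0.08 rad. The push-push latch is under the middle of its front edge. 18 N or more on the lid harms the latch.
- lid_front (a point): Where to press: a black finger patch on the lid, over the latch, 25 mm from the free edge, 155 mm from the hinge axis. It gives at 5 to 7 N. Closing takes up to 9 N. The latch changes over 5 to 13 mm below rest (unseen, differs each time); 1 to 2 mm lower is a hard stop where force climbs steeply: let go then. Opening, the lid follows the hand up; closing, it comes back a few mm and stays. Axes: x to hinge, z out of the face.
- half_shell_mid (a point): Centre (half-way up) of the empty half shell: a flat oval dish, 92 mm long (x), 52 mm wide (y), 22 mm high, rough grey outside with a pale, smooth inside facing up; 40 to 90 g. It lies on the white board with its centre 11 mm above the board; x along its length, z up. Grip it across its width.
- oyster_a: A whole, closed oyster, 92 x 52 x 38 mm, rough grey-brown all over and domed on top: leave it. Origin under its centre.
- oyster_b: Another whole, closed oyster like the first: leave it. Origin under its centre.
- board: The white plastic board, 270 mm (x) by 310 mm (y), 12 mm thick, on the bench; origin under its centre.
- knife: Shucking knife with a white handle, 180 mm long, 28 mm high, lying on the board: leave it. Origin under its middle.
- bowl: Small steel bowl, 116 mm across and 45 mm high, left of the bin: leave it. Origin under its centre.
- brush: Scrubbing brush, 190 mm long, 20 mm high, beside the board: leave it. Origin under its middle.
- bottle: Amber bottle, 52 mm across and 150 mm high: leave it. Origin under its centre.
- jar: Green glass jar with a steel cap, 68 mm across and 75 mm high: leave it. Origin under its centre.

How it is judged:
By the outcome, as a careful person would: the job done as asked, in the order asked, and still so for the second after the job is handed in, with the robot touching nothing.
It also fails if it takes over 64 s, if anything falls off the work surface, if the arm or the gripper's body presses on something with over 40 N, if the wrist force passes 120 N, or if a joint passes its speed limit or range.

ROBOT

A 6-joint arm with a two-finger parallel gripper is mounted at the origin on the work surface. World frame = base frame: x ahead of the robot, y to its left, z up, the work surface at z = 0. Lengths are in mm, angles in rad, forces in N, time in s.
With the tool pointing down it reaches from about 300 to 775 mm from the base axis. Payload 14.6 kg.
Tool frame: the origin (TCP) lies between the finger pads; the fingertips stand 19 mm ahead of it and the grasp point (between the pads) is the TCP (manip.tcp_to_tips is the distance from the TCP to the fingertips, in mm); x points along the fingers, z is the direction in which the jaws open and shut, and the axes are right-handed (so a half turn about x gives the same grasp; the last joint's range is limited). The gripper opens to 94 mm and grips with 3 to 60 N. Pads are 16 mm wide; open, the fingers measure 119 mm over their backs; the gripper's body (75 mm by 177 mm) begins 78 mm behind the grasp point.
Start: joints at [1.241, 0.3, 1.521, -0, 1.321, -0.067], TCP at [142.88, 531.107, 224.446] pointing down, gripper open.
Joint ranges: [-3.03, 3.03], [-0.79, 2.21], [0.23, 2.52], [-1.04, 4.18], [0, 3.07], [-2.55, 2.55]. Speed limits (rad/s): [2.22, 2.22, 2.57, 3.14, 3.14, 3.14].

INTERFACE

Orientations are given as [roll, pitch, yaw] about the fixed x, y, z axes, in that order (R = Rz(yaw) Ry(pitch) Rx(roll)).
In Python, from cell import manip gives the robot as it stands.
- The arm moves only by the tool jog_arm, never from a script. Its argument "moves" is a list that holds one entry, the list of rows, each a list of 6 numbers: the shift along the world's x, y, z in mm, then the turn, a rotation vector about the world's x, y, z in degrees. In form: [[[dx, dy, dz, wx, wy, wz], ...]]. A call has 1 to 5 rows; each row shifts and turns the pose as measured when the row begins; what a row does not reach is not made up. A row lasts 1/10 s, in which the tool goes at most 50 mm and 8.59 degrees, less where a joint would pass 70% of its speed; a pose out of reach is approached as far as the arm can. A call is refused whole if a number of a shift passes 50 or a number of a turn 8.59, either way. A call with a gripper value outside its range is refused whole. "gripper" is the opening, from -1 (shut) to 1 (fully open), set as the call begins (left out, the last holds). The fingers move at their own pace and stop on an object; "squeeze" is the grip in N (left out, the last holds). Time passes only in rows, so rows that do not move let the fingers close. It gives the time, the measured TCP pose, the force and the opening at its end, in the units of the state.
- manip.read_state(): the state, without advancing time (a new reading comes with each control period).
- manip.camera(name): name is "side" or "top" or "wrist"; returns (picture, depth): 400x640x3 uint8, blue, green, red; 400x640 float32, mm along the optical axis (not along the pixel's ray), 0 where there is no reading.
- manip.camera_params(name): a dict with "fx", "fy", "cx", "cy" (pixels), "dist" ([k1, k2, p1, p2, k3] as OpenCV has them; the pictures are not rectified), "rvec" (rotation vector, rad) and "tvec" (3), from world to camera coordinates, as OpenCV has them. Camera axes: x right, y down, z forward; pixel columns grow to the right and rows downward; lengths in mm; the calibration is good to about 2 mm. A picture is of the moment at which its call begins: read the wrist's pose just before it. camera_params takes no time and is no camera call; for the wrist camera it gives the pose at the moment of the call.
- manip.sign_off(): hands the job in, once; it reports no verdict.
The state is a dict: "clock": time; "joints": joint angles; "qd": joint speeds; "effort": joint torques, N m; "eef_pos": TCP position; "eef_rot": TCP orientation; "wrist_force": force on the tool from outside, world axes, zero at the start; "moment": the same for the moment, N m; "finger_gap": finger opening in mm.
Only numpy, scipy, OpenCV 4.12 (cv2) and the standard library are available. Lean on these libraries where they do the work, as an engineer would, in place of code of your own. Each camera call takes 0.05 s, during which the arm holds its last target. There are 200 camera calls.

## Working session

There is one attempt and no reset: what is moved stays moved. The work goes in short steps, Python scripts to look and compute and a tool call to move; the robot and the scene stay as the last step left them, time stands still between calls to the robot, and variables do not carry over. Pictures are saved under pics/ and viewed, about 8 in all and at most 12, crops included, and the job is handed in when it is done.

Besides the shell and the picture viewer there is one more tool, called after "Call:" in YAML: its name, and indented under it one key for each argument. jog_arm: Moves the arm, as the interface text tells. Its arguments: {"type":"object","properties":{"moves":{"type":"array","items":{"type":"array","items":{"type":"array","items":{"type":"number"}}}},"gripper":{"type":"number"},"squeeze":{"type":"number"}},"required":["moves"]}

```bash
ls; mkdir -p pics
cat > h.py <<'E'
import numpy as np, cv2
from cell import manip
def P(n):
    p=manip.camera_params(n); K=np.array([[p["fx"],0,p["cx"]],[0,p["fy"],p["cy"]],[0,0,1.]])
    R=cv2.Rodrigues(np.array(p["rvec"],float))[0]; t=np.array(p["tvec"],float).reshape(3)
    return K,np.array(p["dist"],float),R,t
def ray(n,uv,z,pp=None):
    K,d,R,t=pp or P(n); q=cv2.undistortPoints(np.array(uv,float).reshape(-1,1,2),K,d).reshape(-1,2)
    r=np.c_[q,np.ones(len(q))]@R; c=-R.T@t
    return c+r*((z-c[2])/r[:,2])[:,None]
def cloud(n,dep,pp=None):
    K,d,R,t=pp or P(n); h,w=dep.shape; u,v=np.meshgrid(np.arange(w),np.arange(h))
    q=cv2.undistortPoints(np.c_[u.ravel(),v.ravel()].astype(float).reshape(-1,1,2),K,d).reshape(-1,2)
    X=np.c_[q,np.ones(len(q))]*dep.reshape(-1,1)
    return ((X-t)@R).reshape(h,w,3)
E
python3 - <<'E'
from h import *
for n in("top","side"):
    im,d=manip.camera(n); cv2.imwrite(f"pics/{n}0.png",im); np.save(n+"0.npy",d); K,D,R,t=P(n); print(n,-R.T@t,K[0,0])
print(manip.read_state())
E
```

```text
pics
top [ 303.99062968  -49.47497613 1539.59370782] 503.6543938365987
side [352.97430664 666.0778482  687.44776165] 368.9676245701283
{'clock': 0.1, 'joints': array([ 1.24141641e+00,  3.00412635e-01,  1.52152957e+00,  2.74510528e-06,
        1.32071327e+00, -6.65752797e-02]), 'qd': array([ 0.00091137, -0.00075702, -0.001994  , -0.00037537,  0.00243068,
       -0.00114654]), 'effort': array([ 3.76363823e-03, -5.32637179e+01, -3.53291559e+01,  7.10628228e-02,
        2.34658172e-02, -5.48757200e-06]), 'eef_pos': array([142.80090612, 530.90640294, 223.9401842 ]), 'eef_rot': array([ 3.07251555,  1.56973351, -1.90267875]), 'wrist_force': array([ 1.0071485 ,  0.3168644 , -0.60502838]), 'moment': array([-0.03174776, -0.02822889,  0.02096889]), 'finger_gap': 94.06836187234897}
```

View pics/top0.png

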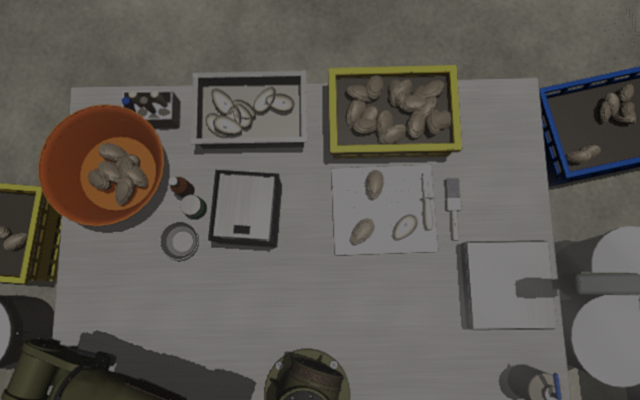

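View pics/side0.png

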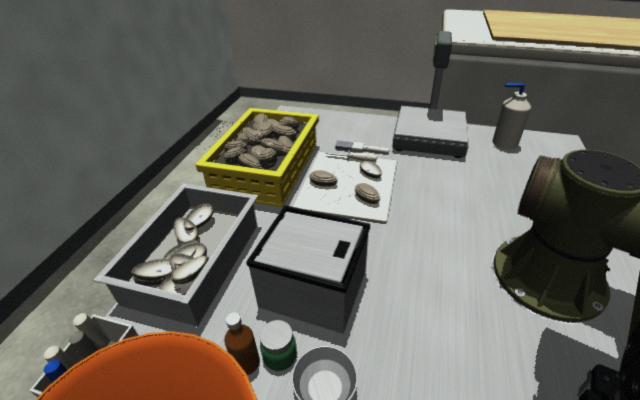

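Top view: the bin is around (246,209) with its black finger patch at (242,230). The half shell, with its pale inside, is at (405,227). The whole oysters are at (374,184) and (362,231), and the knife is at (427,200).

Run:
```python
from h import *
im=cv2.imread("pics/top0.png"); d=np.load("top0.npy"); C=cloud("top",d)
# shell: by height above board
for nm,(x0,y0,x1,y1) in dict(shell=(390,205,423,248),oa=(360,165,390,205),ob=(345,212,380,250)).items():
    z=C[y0:y1,x0:x1,2]; m=(z>17)&(z<60)
    pts=C[y0:y1,x0:x1][m]; 
    r=cv2.minAreaRect(pts[:,:2].astype(np.float32)); print(nm,m.sum(),r,pts[:,2].max(), pts[:,2].mean())
# bin: top region
z=C[160:255,200:290,2]; m=(z>135)&(z<175); p=C[160:255,200:290][m]
print("bin",cv2.minAreaRect(p[:,:2].astype(np.float32)),np.median(p[:,2]))
# patch
g=im[222:240,232:252].max(2); print(g)
K,D,R,t=P("top")
mm=(g<45); v,u=np.nonzero(mm)
print("patch",ray("top",[[u.mean()+232,v.mean()+222]],150))
big=cv2.resize(im[150:260,195:450],None,fx=3.1,fy=3.1,interpolation=cv2.INTER_CUBIC); cv2.imwrite("pics/crop1.png",cv2.convertScaleAbs(big,alpha=1.6))
```

```text
shell 462 ((477.01953125, -306.9618225097656), (96.52194213867188, 124.33203887939453), 86.99369049072266) 40.59193028122714 25.467961976181055
oa 453 ((600.9534912109375, -218.16624450683594), (85.48684692382812, 117.7104721069336), 87.49542236328125) 55.7917058205359 40.95291426608654
ob 476 ((463.1796875, -174.04458618164062), (103.07339477539062, 112.90071105957031), 88.37921142578125) 58.18069166728221 40.86643911404286
bin ((522.5699462890625, 165.72438049316406), (183.10992431640625, 202.20535278320312), 85.06694793701172) 149.15762035366754
[[121 123 124 124 126 125 124 123 122 123 124 123 125 125 124 126 123 126
  127 126]
 [121 123 123 124 126 128 125 123 125 124 123 124 127 125 124 126 125 126
  125 125]
 [121 118 111 111 113 115 113 112 114 114 114 118 122 118 120 124 125 126
  126 127]
 [120 103  72  62  64  68  67  67  74  76  79  89  94  92  95 105 111 113
  117 125]
 [122 102  59  31  33  36  35  32  39  40  41  47  50  49  49  57  60  67
   96 119]
 [121  99  59  32  32  32  31  32  32  34  32  32  34  33  33  29  32  51
   95 122]
 [119  90  50  34  33  37  34  33  
[... 334 characters left out ...]
  40  40  39  37  36  39  38  36  33  39  71
  114 127]
 [121  99  82  81  81  79  80  78  77  76  64  62  63  60  54  50  55  82
  116 128]
 [126 123 121 123 122 123 121 121 123 119 107 103 104 103  95  88  91 105
  120 127]
 [124 126 128 130 129 129 129 131 130 129 127 126 126 128 124 123 123 126
  127 127]
 [110 114 115 121 122 121 122 121 121 124 125 125 125 127 127 128 129 129
  129 128]
 [ 74  76  77  85  89  88  87  92  93  96  98 101 104 107 108 113 115 117
  119 121]
 [ 54  55  52  46  46  45  45  49  47  47  50  52  54  57  60  65  68  72
   82  89]
 [ 38  40  37  34  34  33  33  39  33  32  31  34  31  34  36  35  33  36
   43  48]]
patch [[454.0768506  171.81793146 150.        ]]
```

View pics/crop1.png

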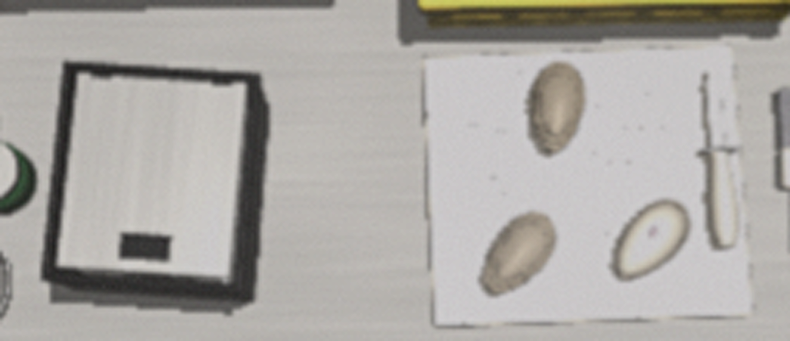

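Run:
```python
from h import *
im=cv2.imread("pics/top0.png")
# lid: bright region inside black rim
g=im.max(2); s=np.zeros_like(g); s[165:245,205:283]=1
m=((g>85)&(s>0)).astype(np.uint8); n,l,st,c=cv2.connectedComponentsWithStats(m,connectivity=4)
i=l[205,246]; mm=(l==i).astype(np.uint8); print("lid comp",st[i])
ct=max(cv2.findContours(mm,0,1)[0],key=cv2.contourArea)
pts=ray("top",cv2.convexHull(ct).reshape(-1,2),150); print("lid",cv2.minAreaRect(pts[:,:2].astype(np.float32)))
# shell
hsv=cv2.cvtColor(im,cv2.COLOR_BGR2HSV); x0,y0,x1,y1=386,205,424,250
sub=im[y0:y1,x0:x1].astype(int); print("board col",np.median(sub.reshape(-1,3),0))
dv=np.abs(sub-np.median(sub.reshape(-1,3),0)).max(2)
m=(dv>14).astype(np.uint8); m=cv2.morphologyEx(m,cv2.MORPH_CLOSE,np.ones((3,3)))
ct=max(cv2.findContours(m,0,1)[0],key=cv2.contourArea); 
e=cv2.convexHull(ct).reshape(-1,2)+[x0,y0]; print("bbox",cv2.boundingRect(e))
for z in(23,32):
    p=ray("top",e,z)[:,:2].astype(np.float32); print("shell",z,cv2.minAreaRect(p),cv2.fitEllipse(p))
for r in m: print(''.join('.#'[v] for v in r))
```

```text
lid comp [ 214  174   60   67 3281]
lid ((522.6104736328125, 164.8005828857422), (154.39488220214844, 178.32962036132812), 85.00020599365234)
board col [125. 124. 126.]
bbox (391, 214, 27, 27)
shell 23 ((470.1415710449219, -299.26947021484375), (54.55522918701172, 97.34707641601562), 43.29410934448242) ((470.8260192871094, -300.4330139160156), (55.887908935546875, 98.57048034667969), 43.70449447631836)
shell 32 ((469.1556396484375, -297.78717041015625), (54.23149108886719, 96.7694091796875), 43.29412078857422) ((469.8359680175781, -298.9437561035156), (55.55625915527344, 97.98552703857422), 43.70448303222656)
....................................##
....................................##
....................................##
....................................##
....................................##
....................................##
....................................##
...................................###
...................................###
.....................######........###
...................##########......###
.................#############......##
...............
[... 571 characters left out ...]
.....#####..........######...........
......#####.........######............
......#####.......#######.............
.....######......######...............
.....######...########................
......##############..................
......#############...................
.......#########......................
........######........................
......................................
......................................
......................................
......................................
......................................
......................................
......................................
......................................
......................................
```

Run:
```python
from h import *
from scipy.spatial.transform import Rotation as Ro
s=manip.read_state(); R=Ro.from_euler("xyz",s["eef_rot"]).as_matrix(); print(R.round(3))
K,D,Rc,t=P("wrist"); c=-Rc.T@t; print("cam in tool",R.T@(c-s["eef_pos"]))
z=R[:,2]; print("jaw azimuth",np.degrees(np.arctan2(z[1],z[0])),"j6",s["joints"][5],"j1",s["joints"][0])
p=ray("top",[[246,205]],150)[0]; C=cloud("top",np.load("top0.npy")); q=C[180:222,222:268]; print("lid z",np.median(q[...,2]),np.polyfit(range(42),np.median(q[...,2],1),1))
b=C[240:252,400:425,2]; print("board z",np.median(b), "bench",np.median(C[280:320,300:400,2]))
S=np.load("side0.npy"); Q=cloud("side",S); im=cv2.imread("pics/side0.png")
g=im[238:262,330:355].max(2); v,u=np.nonzero(g<45); print("patch side",ray("side",[[u.mean()+330,v.mean()+238]],149), len(u)); print("side lid z",np.median(Q[235:255,290:320,2]))
```

```text
[[-0.    -0.966  0.26 ]
 [-0.001  0.26   0.966]
 [-1.     0.    -0.001]]
cam in tool [-1.59212355e+02  8.23841623e+01  3.96924204e-02]
jaw azimuth 74.942366878189 j6 -0.0665752796877283 j1 1.2414164134681407
lid z 148.11250921803702 [1.34919701e-01 1.45338232e+02]
board z 12.086391214604966 bench 0.2360279115583827
patch side [[457.82386184 172.11214238 149.        ]] 188
side lid z 148.1375675255896
```

Call:
jog_arm:
  moves:
    - [[30,-35,0,0,0,5],[30,-35,0,0,0,5],[30,-35,0,0,0,0],[30,-35,0,0,0,0],[30,-35,0,0,0,0]]
  gripper: -1

```text
clock: 0.6
eef_pos: [293.1, 351.7, 221.7]
eef_rot: [2.69, 1.567, -2.096]
wrist_force: [0.6, 0.5, 0.7]
finger_gap: 57.7
```

Call:
jog_arm:
  moves:
    - [[30,-35,0,0,0,0],[30,-35,0,0,0,0],[30,-35,0,0,0,0],[30,-35,0,0,0,0],[0,0,0,0,0,0]]

```text
clock: 1.1
eef_pos: [418.5, 201.2, 221.2]
eef_rot: [2.706, 1.566, -2.084]
wrist_force: [-0.1, 0.1, -0.6]
finger_gap: 17.5
```

Call:
jog_arm:
  moves:
    - [[38,-30,-18,0,0,0],[0,0,-14,0,0,0],[0,0,-8,0,0,0],[0,0,0,0,0,0]]

```text
clock: 1.5
eef_pos: [453.4, 173.3, 181.4]
eef_rot: [2.568, 1.565, -2.224]
wrist_force: [-0.2, -0.1, -0.1]
finger_gap: 0.5
```

Call:
jog_arm:
  moves:
    - [[3,-2,-3,0,0,0],[0,0,-3,0,0,0],[0,0,-3,0,0,0],[0,0,-2,0,0,0],[0,0,0,0,0,0]]

```text
clock: 2.0
eef_pos: [456.0, 173.1, 171.2]
eef_rot: [2.909, 1.567, -1.879]
wrist_force: [0.2, -0.7, 0.3]
finger_gap: 0.4
```

Call:
jog_arm:
  moves:
    - [[0,0,-1.5,0,0,0],[0,0,-1.5,0,0,0],[0,0,0,0,0,0]]

```text
clock: 2.3
eef_pos: [456.0, 173.2, 168.9]
eef_rot: [3.044, 1.567, -1.744]
wrist_force: [-2.0, -0.3, 3.9]
finger_gap: 0.2
```

Call:
jog_arm:
  moves:
    - [[0,0,-1.5,0,0,0],[0,0,0,0,0,0]]

```text
clock: 2.5
eef_pos: [455.9, 173.2, 167.6]
eef_rot: [3.031, 1.567, -1.757]
wrist_force: [-2.2, -0.8, 4.6]
finger_gap: 0.4
```

Call:
jog_arm:
  moves:
    - [[0,0,-1.5,0,0,0],[0,0,0,0,0,0]]

```text
clock: 2.7
eef_pos: [455.8, 173.2, 166.3]
eef_rot: [3.02, 1.567, -1.768]
wrist_force: [-1.9, -1.3, 5.3]
finger_gap: 0.8
```

Call:
jog_arm:
  moves:
    - [[0,0,-1.5,0,0,0],[0,0,0,0,0,0]]

```text
clock: 2.9
eef_pos: [455.8, 173.2, 165.0]
eef_rot: [2.984, 1.567, -1.804]
wrist_force: [-2.3, -1.4, 4.3]
finger_gap: 0.4
```

Call:
jog_arm:
  moves:
    - [[0,0,-1,0,0,0],[0,0,0,0,0,0]]

```text
clock: 3.1
eef_pos: [455.8, 173.2, 164.3]
eef_rot: [2.991, 1.567, -1.798]
wrist_force: [-2.6, -1.6, 4.2]
finger_gap: 0.3
```

Call:
jog_arm:
  moves:
    - [[0,0,-1,0,0,0],[0,0,0,0,0,0]]

```text
clock: 3.3
eef_pos: [455.7, 173.2, 163.6]
eef_rot: [2.995, 1.567, -1.793]
wrist_force: [-3.3, -2.1, 5.5]
finger_gap: 0.8
```

Call:
jog_arm:
  moves:
    - [[0,0,-1,0,0,0],[0,0,0,0,0,0]]

```text
clock: 3.5
eef_pos: [455.8, 173.2, 162.9]
eef_rot: [3.016, 1.567, -1.773]
wrist_force: [-2.7, -0.5, 6.0]
finger_gap: 0.3
```

Call:
jog_arm:
  moves:
    - [[0,0,-1,0,0,0],[0,0,0,0,0,0]]

```text
clock: 3.7
eef_pos: [455.7, 173.2, 162.2]
eef_rot: [3.042, 1.567, -1.747]
wrist_force: [-2.4, -1.7, 4.9]
finger_gap: 0.6
```

Call:
jog_arm:
  moves:
    - [[0,0,-1,0,0,0],[0,0,0,0,0,0]]

```text
clock: 3.9
eef_pos: [455.7, 173.2, 161.6]
eef_rot: [3.085, 1.567, -1.704]
wrist_force: [-2.3, -1.0, 4.8]
finger_gap: 0.6
```

Call:
jog_arm:
  moves:
    - [[0,0,-1.2,0,0,0],[0,0,0,0,0,0]]

```text
clock: 4.1
eef_pos: [455.7, 173.2, 160.7]
eef_rot: [3.105, 1.567, -1.683]
wrist_force: [-2.5, -0.5, 4.9]
finger_gap: 0.5
```

Call:
jog_arm:
  moves:
    - [[0,0,-1.2,0,0,0],[0,0,0,0,0,0]]

```text
clock: 4.3
eef_pos: [455.8, 173.2, 159.8]
eef_rot: [-3.135, 1.568, -1.641]
wrist_force: [-4.1, -0.7, 5.7]
finger_gap: 0.3
```

Call:
jog_arm:
  moves:
    - [[0,0,-1.2,0,0,0],[0,0,0,0,0,0]]

```text
clock: 4.5
eef_pos: [455.8, 173.2, 158.9]
eef_rot: [-3.108, 1.568, -1.614]
wrist_force: [-2.5, -1.9, 6.9]
finger_gap: 0.1
```

Call:
jog_arm:
  moves:
    - [[0,0,-1,0,0,0],[0,0,0,0,0,0]]

```text
clock: 4.7
eef_pos: [455.8, 173.2, 158.4]
eef_rot: [-3.063, 1.568, -1.569]
wrist_force: [-3.4, -0.5, 6.3]
finger_gap: 0.7
```

Call:
jog_arm:
  moves:
    - [[0,0,-1,0,0,0],[0,0,0,0,0,0]]

```text
clock: 4.9
eef_pos: [455.8, 173.3, 158.1]
eef_rot: [-2.989, 1.568, -1.494]
wrist_force: [-4.0, -1.5, 7.0]
finger_gap: 0.7
```

Call:
jog_arm:
  moves:
    - [[0,0,-1,0,0,0],[0,0,0,0,0,0]]

```text
clock: 5.1
eef_pos: [455.8, 173.3, 158.0]
eef_rot: [-2.873, 1.568, -1.379]
wrist_force: [-5.0, -2.3, 6.9]
finger_gap: 0.5
```

Call:
jog_arm:
  moves:
    - [[0,0,-1.4,0,0,0],[0,0,0,0,0,0]]

```text
clock: 5.3
eef_pos: [455.8, 173.3, 157.9]
eef_rot: [-2.716, 1.568, -1.221]
wrist_force: [-5.7, -1.5, 8.2]
finger_gap: 0.5
```

Call:
jog_arm:
  moves:
    - [[0,0,5,0,0,0],[0,0,8,0,0,0],[0,0,8,0,0,0],[0,0,8,0,0,0]]

```text
clock: 5.7
eef_pos: [456.3, 173.3, 188.4]
eef_rot: [-2.394, 1.567, -0.9]
wrist_force: [0.0, -0.1, 0.8]
finger_gap: 0.4
```

Call:
jog_arm:
  moves:
    - [[-20,-30,20,0,0,0],[-30,-40,20,0,0,0],[-30,-40,20,0,0,0],[0,-45,0,0,0,0],[0,-45,0,0,0,0]]
  gripper: 1

```text
clock: 6.2
eef_pos: [376.5, -23.2, 249.3]
eef_rot: [-2.194, 1.566, -0.692]
wrist_force: [0.8, -0.2, -0.6]
finger_gap: 37.2
```

Run:
```python
from h import *
im,d=manip.camera("side"); C=cloud("side",d); z=C[...,2]
m=(C[...,0]>400)&(C[...,0]<680)&(C[...,1]>60)&(C[...,1]<270)&(z>170)&(z<400)
p=C[m]; print(m.sum(), p.mean(0) if len(p) else 0, p.min(0),p.max(0)); cv2.imwrite("pics/side1.png",im)
```

```text
1962 [527.66913813 174.78484582 239.69061311] [400.13429584  60.02474244 170.00005165] [601.86087198 245.90189692 370.87873706]
```

View pics/side1.png

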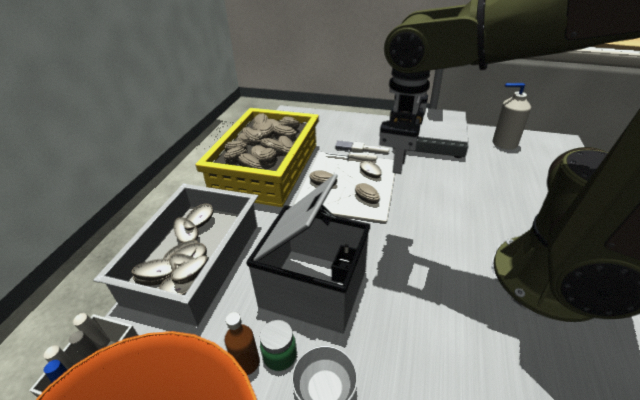

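The lid has been released and is swinging open. The hand is clear of the bin, so I move to above the shell.

Call:
jog_arm:
  moves:
    - [[18,-48,-15,0,0,-8.5],[18,-48,-15,0,0,-8.5],[18,-48,-15,0,0,-8.5],[18,-48,-15,0,0,-8.5],[18,-48,-15,0,0,-8.5]]

```text
clock: 6.75
eef_pos: [458.9, -251.2, 183.3]
eef_rot: [-1.82, 1.559, -1.074]
wrist_force: [0.8, 0.6, 0.7]
finger_gap: 81.3
```

Call:
jog_arm:
  moves:
    - [[18,-48,-10,0,0,0],[0,0,0,0,0,0]]

```text
clock: 6.95
eef_pos: [475.6, -300.6, 170.5]
eef_rot: [-2.072, 1.563, -1.336]
wrist_force: [0.4, 0.1, -0.6]
finger_gap: 93.1
```

Run:
```python
from h import *
s=manip.read_state(); pp=P("wrist"); im,d=manip.camera("wrist"); cv2.imwrite("pics/w0.png",im)
print(s["eef_pos"],s["eef_rot"],s["joints"])
K,D,R,t=pp
for p in ([469.5,-298.5,32],):
    print(cv2.projectPoints(np.array([p],float),cv2.Rodrigues(R)[0],t,K,D)[0])
```

```text
[ 475.63279224 -300.63011948  170.53051457] [-2.07188122  1.56272747 -1.33562336] [-0.62639997  0.37332073  1.55279121 -0.00561773  1.20936267 -1.36068738]
[[[325.04028752 191.91681595]]]
```

View pics/w0.png

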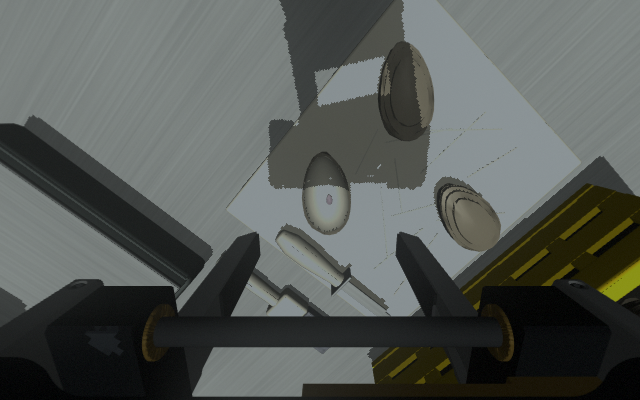

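Wrist view: the half shell is centred at about (327,193) with its long axis vertical. My estimate projects to (325,192), so they agree. I descend with the fingers at about 75 mm, which keeps them clear of the knife end at (280,235).

Call:
jog_arm:
  moves:
    - [[-6,2,-40,0,0,1],[0,0,-40,0,0,0],[0,0,-30,0,0,0],[0,0,-8,0,0,0],[0,0,0,0,0,0]]
  gripper: 0.6
  squeeze: 10

```text
clock: 7.5
eef_pos: [469.6, -293.2, 54.1]
eef_rot: [-1.739, 1.559, -0.981]
wrist_force: [-0.2, 0.7, -0.3]
finger_gap: 75.4
```

Call:
jog_arm:
  moves:
    - [[0,-5,-8,0,0,0],[0,0,-6,0,0,0],[0,0,-4,0,0,0],[0,0,-2,0,0,0],[0,0,0,0,0,0]]

```text
clock: 8.0
eef_pos: [471.8, -299.3, 37.8]
eef_rot: [-1.599, 1.552, -0.84]
wrist_force: [0.9, -0.0, 0.2]
finger_gap: 75.5
```

Call:
jog_arm:
  moves:
    - [[-2,1,-2,0,0,0],[0,0,-1.5,0,0,0],[0,0,0,0,0,0]]

```text
clock: 8.3
eef_pos: [469.8, -298.4, 34.6]
eef_rot: [-1.59, 1.552, -0.831]
wrist_force: [0.3, 0.6, 0.0]
finger_gap: 75.3
```

Call:
jog_arm:
  moves:
    - [[0,0,0,0,0,0],[0,0,0,0,0,0],[0,0,0,0,0,0],[0,0,0,0,0,0],[0,0,0,0,0,0]]
  gripper: -1
  squeeze: 10

```text
clock: 8.8
eef_pos: [469.9, -298.4, 34.7]
eef_rot: [-1.588, 1.551, -0.829]
wrist_force: [-0.1, -0.6, -0.5]
finger_gap: 51.5
```

Gripped at 51.5 mm. Now I lift it straight up.

Call:
jog_arm:
  moves:
    - [[0,0,10,0,0,0],[0,0,30,0,0,0],[0,0,40,0,0,0],[0,0,45,0,0,0],[0,0,45,0,0,0]]

```text
clock: 9.3
eef_pos: [466.6, -296.0, 206.9]
eef_rot: [-1.857, 1.562, -1.098]
wrist_force: [0.1, 0.6, -0.8]
finger_gap: 51.2
```

Call:
jog_arm:
  moves:
    - [[0,0,45,0,0,0],[-8,45,10,0,0,8],[-8,45,0,0,0,8],[0,0,0,0,0,0]]

```text
clock: 9.7
eef_pos: [450.3, -204.4, 274.6]
eef_rot: [-1.625, 1.548, -0.578]
wrist_force: [0.7, -0.2, -0.7]
finger_gap: 51.6
```

Run:
```python
from h import *
s=manip.read_state();print(s["eef_pos"],s["eef_rot"],s["finger_gap"])
im,d=manip.camera("wrist")
im2,d2=manip.camera("side"); C=cloud("side",d2); z=C[...,2]
m=(C[...,0]>440)&(C[...,0]<700)&(C[...,1]>70)&(C[...,1]<260)&(z>170)&(z<400)
p=C[m]; print(m.sum(), np.percentile(p,[2,50,98],axis=0))
cv2.imwrite("pics/w1.png",np.hstack([cv2.resize(im,(400,250)),cv2.resize(im2,(400,250))]))
```

```text
[ 450.29065288 -204.38245304  274.59174483] [-1.62482439  1.54842871 -0.57786163] 51.59968458266811
3218 [[588.72351745  89.60437607 173.86941589]
 [616.48489838 176.15091397 261.65830953]
 [628.60365196 234.98570473 320.64927089]]
```

View pics/w1.png

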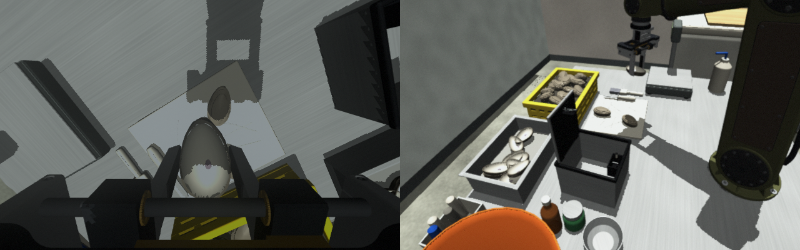

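Left: the shell is held in the jaws. Right: the lid stands upright and the bin is open. I carry the shell to the mouth.

Call:
jog_arm:
  moves:
    - [[0,46,0,0,0,8.3],[0,46,0,0,0,8.3],[0,46,0,0,0,8.3],[0,46,0,0,0,0],[0,46,0,0,0,0]]

```text
clock: 10.3
eef_pos: [450.9, 21.5, 272.7]
eef_rot: [-1.727, 1.552, -0.255]
wrist_force: [1.3, 0.7, -0.3]
finger_gap: 51.3
```

Call:
jog_arm:
  moves:
    - [[0,46,0,0,0,0],[0,46,0,0,0,0],[20,40,-10,0,0,0],[20,0,-10,0,0,0],[0,0,0,0,0,0]]

```text
clock: 10.8
eef_pos: [493.6, 160.2, 251.3]
eef_rot: [-1.792, 1.553, -0.328]
wrist_force: [-0.1, -0.1, -0.8]
finger_gap: 51.5
```

Call:
jog_arm:
  moves:
    - [[22,2,0,0,0,1],[22,1,-10,0,0,0],[0,0,-30,0,0,0],[0,0,-30,0,0,0],[0,0,0,0,0,0]]

```text
clock: 11.3
eef_pos: [540.4, 158.0, 179.7]
eef_rot: [-1.876, 1.555, -0.407]
wrist_force: [-0.1, 0.4, -1.0]
finger_gap: 51.5
```

Call:
jog_arm:
  moves:
    - [[-2,5,-15,0,0,0],[0,0,-25,0,0,0],[0,0,-25,0,0,0],[0,0,0,0,0,0],[0,0,0,0,0,0]]

```text
clock: 11.8
eef_pos: [541.3, 159.8, 121.3]
eef_rot: [-1.715, 1.55, -0.254]
wrist_force: [0.9, -0.5, -1.0]
finger_gap: 51.4
```

Call:
jog_arm:
  moves:
    - [[-2,3,-12,0,0,0],[0,0,-12,0,0,0],[0,0,0,0,0,0]]

```text
clock: 12.1
eef_pos: [540.6, 162.8, 99.4]
eef_rot: [-1.628, 1.545, -0.168]
wrist_force: [0.7, -0.6, -1.0]
finger_gap: 51.6
```

Call:
jog_arm:
  moves:
    - [[0,0,0,0,0,0],[0,0,0,0,0,0],[0,0,0,0,0,0],[0,0,0,0,0,0],[0,0,0,0,0,0]]
  gripper: 0.7

```text
clock: 12.6
eef_pos: [541.2, 163.0, 100.6]
eef_rot: [-1.607, 1.544, -0.147]
wrist_force: [0.2, 0.8, -0.7]
finger_gap: 80.1
```

Call:
jog_arm:
  moves:
    - [[0,0,15,0,0,0],[0,0,35,0,0,0],[0,0,45,0,0,0],[0,0,45,0,0,0],[0,0,45,0,0,0]]

```text
clock: 13.1
eef_pos: [537.6, 162.1, 285.9]
eef_rot: [-1.878, 1.554, -0.418]
wrist_force: [0.9, -0.2, 0.4]
finger_gap: 79.8
```

Run:
```python
from h import *
s=manip.read_state();print(s["eef_pos"],s["eef_rot"],s["finger_gap"],s["joints"])
im,d=manip.camera("wrist")
im2,d2=manip.camera("top")
cv2.imwrite("pics/w2.png",np.hstack([cv2.resize(im,(400,250)),cv2.resize(im2[120:270,180:420],(400,250))]))
```

```text
[537.60239467 162.13424006 285.89168764] [-1.87771688  1.55435386 -0.41783304] 79.75941116560077 [ 0.232154    0.27996516  1.40449485 -0.01003077  1.44404881 -1.22652694]
```

View pics/w2.png

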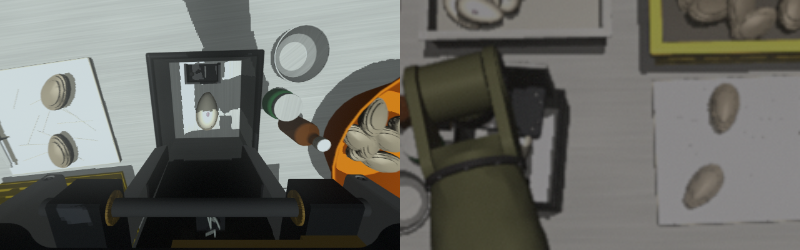

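The shell lies flat on the bin floor and the bench is unchanged. Next I go up and over behind the upright lid with the fingers shut.

Call:
jog_arm:
  moves:
    - [[0,0,45,0,0,0],[0,0,45,0,0,0],[0,0,20,0,0,0],[0,0,0,0,0,0],[0,0,0,0,0,0]]
  gripper: -1

```text
clock: 13.7
eef_pos: [538.3, 162.3, 400.0]
eef_rot: [-1.668, 1.547, -0.208]
wrist_force: [0.3, 0.6, 0.5]
finger_gap: 43.1
```

Call:
jog_arm:
  moves:
    - [[40,-2,0,0,0,0],[40,-2,0,0,0,0],[30,-2,0,0,0,0],[15,0,0,0,0,0],[0,0,0,0,0,0]]

```text
clock: 14.2
eef_pos: [666.6, 155.9, 388.2]
eef_rot: [-2.104, 1.559, -0.644]
wrist_force: [0.5, 0.2, -0.4]
finger_gap: 3.4
```

Call:
jog_arm:
  moves:
    - [[0,1,-30,0,0,0],[0,1,-30,0,0,0],[0,0,-14,0,0,0],[0,0,0,0,0,0]]

```text
clock: 14.6
eef_pos: [663.4, 158.0, 305.7]
eef_rot: [-2.703, 1.562, -1.242]
wrist_force: [-0.0, -0.1, 0.2]
finger_gap: 0.3
```

Call:
jog_arm:
  moves:
    - [[-10,1,0,0,0,0],[-5,1,0,0,0,0],[-5,0,0,0,0,0],[0,0,0,0,0,0]]

```text
clock: 15.0
eef_pos: [640.9, 160.4, 306.7]
eef_rot: [-2.675, 1.562, -1.214]
wrist_force: [-0.4, 1.0, 0.5]
finger_gap: 0.3
```

Run:
```python
from h import *
s=manip.read_state();print(s["eef_pos"],s["eef_rot"],s["finger_gap"],s["wrist_force"])
im2,d2=manip.camera("side"); C=cloud("side",d2); z=C[...,2]
cv2.imwrite("pics/s3.png",cv2.resize(im2[60:320,180:460],None,fx=2,fy=2))
for z0 in range(180,330,20):
    m=(C[...,0]>560)&(C[...,0]<700)&(C[...,1]>70)&(C[...,1]<260)&(abs(z-z0)<10); p=C[m]; print(z0,len(p),np.percentile(p[:,0],[2,50,98]) if len(p) else 0,np.percentile(p[:,1],[2,98]) if len(p) else 0)
```

```text
[640.87026532 160.37415627 306.72167325] [-2.67506536  1.56200037 -1.21355147] 0.30407162533080384 [-0.36070587  1.03027886  0.47991272]
180 334 [606.85553603 613.89253188 625.8670106 ] [ 90.32360356 235.38330525]
200 352 [607.04597455 614.55176606 626.51476995] [ 90.4991689  235.33454426]
220 364 [608.03714653 615.27723549 626.76321788] [ 90.01547448 235.07483836]
240 368 [608.5819188  616.09026334 627.90063695] [ 93.57427896 234.86596367]
260 335 [609.04246187 617.55330087 629.17834454] [ 89.22120124 234.97500941]
280 338 [609.43652441 618.20534877 628.72182874] [ 89.17136474 234.9277511 ]
300 687 [580.16088206 614.52625641 647.4203772 ] [ 91.86704638 234.45768861]
320 621 [612.0146635  622.72192711 649.64493539] [ 87.56530964 233.81015809]
```

View pics/s3.png

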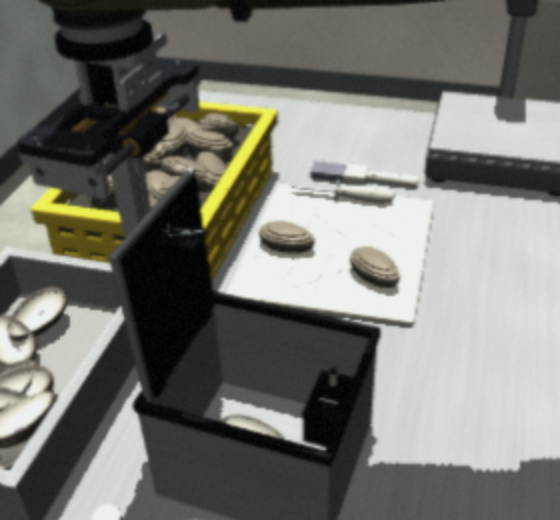

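Side crop: the shut fingers are behind the open lid's outer face at crop (125,190). The shell is visible on the bin floor at (260,425) and the latch housing is at (330,405). I push the lid over slowly along its arc.

Call:
jog_arm:
  moves:
    - [[-10,0,3,0,0,0],[-10,0,2,0,0,0],[-10,1,0,0,0,0],[-10,1,0,0,0,0],[0,0,0,0,0,0]]

```text
clock: 15.55
eef_pos: [601.4, 161.9, 312.6]
eef_rot: [-2.361, 1.561, -0.9]
wrist_force: [1.3, -1.0, -0.5]
finger_gap: 0.4
```

Call:
jog_arm:
  moves:
    - [[-14,1,0,0,0,0],[-14,1,-2,0,0,0],[-13,1,-4,0,0,0],[-13,1,-5,0,0,0],[-12,1,-7,0,0,0]]

```text
clock: 16.05
eef_pos: [537.6, 166.3, 295.2]
eef_rot: [-2.035, 1.557, -0.576]
wrist_force: [3.3, -0.5, 0.5]
finger_gap: 0.7
```

Call:
jog_arm:
  moves:
    - [[-12,1,-7,0,0,0],[-11,1,-8,0,0,0],[-10,1,-10,0,0,0],[-10,1,-11,0,0,0],[-9,1,-12,0,0,0]]

```text
clock: 16.55
eef_pos: [487.6, 171.0, 248.2]
eef_rot: [-1.816, 1.55, -0.358]
wrist_force: [2.5, -1.4, 1.6]
finger_gap: 0.3
```

Call:
jog_arm:
  moves:
    - [[-8,0,-12,0,0,0],[-6,0,-12,0,0,0],[-5,0,-13,0,0,0],[-4,0,-12,0,0,0]]

```text
clock: 16.95
eef_pos: [466.5, 171.6, 199.6]
eef_rot: [-1.662, 1.546, -0.205]
wrist_force: [0.5, 0.9, 1.6]
finger_gap: 0.5
```

Call:
jog_arm:
  moves:
    - [[-3,0,-7,0,0,0],[-2,0,-6,0,0,0],[-1,0,-5,0,0,0],[0,0,0,0,0,0]]

```text
clock: 17.35
eef_pos: [461.4, 171.6, 180.3]
eef_rot: [-1.649, 1.545, -0.191]
wrist_force: [0.4, 0.9, 1.8]
finger_gap: 0.7
```

Call:
jog_arm:
  moves:
    - [[-1,0,-3,0,0,0],[0,0,-2,0,0,0],[0,0,0,0,0,0]]

```text
clock: 17.65
eef_pos: [460.8, 171.7, 175.8]
eef_rot: [-1.63, 1.544, -0.173]
wrist_force: [-0.0, 0.2, 3.3]
finger_gap: 0.5
```

Call:
jog_arm:
  moves:
    - [[-1,0,-2,0,0,0],[-1,0,-2,0,0,0],[0,0,0,0,0,0]]

```text
clock: 17.95
eef_pos: [460.4, 171.7, 173.1]
eef_rot: [-1.583, 1.539, -0.126]
wrist_force: [-0.3, -0.1, 4.4]
finger_gap: 0.4
```

Call:
jog_arm:
  moves:
    - [[0,0,-1.5,0,0,0],[0,0,-1.5,0,0,0],[0,0,0,0,0,0]]

```text
clock: 18.25
eef_pos: [460.2, 171.7, 170.6]
eef_rot: [-1.583, 1.539, -0.125]
wrist_force: [-0.1, 0.2, 3.9]
finger_gap: 0.1
```

Now at about level (168.5), so I press on in small steps.

Call:
jog_arm:
  moves:
    - [[0,0,-1.5,0,0,0],[0,0,-1.2,0,0,0],[0,0,0,0,0,0]]

```text
clock: 18.55
eef_pos: [460.1, 171.7, 168.2]
eef_rot: [-1.584, 1.539, -0.127]
wrist_force: [1.1, -0.5, 4.6]
finger_gap: 0.5
```

Call:
jog_arm:
  moves:
    - [[0,0,-1.2,0,0,0],[0,0,0,0,0,0]]

```text
clock: 18.75
eef_pos: [460.0, 171.7, 167.3]
eef_rot: [-1.584, 1.539, -0.127]
wrist_force: [0.6, 0.2, 5.0]
finger_gap: 0.4
```

Call:
jog_arm:
  moves:
    - [[0,0,-1.2,0,0,0],[0,0,0,0,0,0]]

```text
clock: 18.95
eef_pos: [460.0, 171.7, 166.2]
eef_rot: [-1.585, 1.539, -0.128]
wrist_force: [0.3, 0.2, 4.2]
finger_gap: 0.9
```

Call:
jog_arm:
  moves:
    - [[0,0,-1.2,0,0,0],[0,0,0,0,0,0]]

```text
clock: 19.15
eef_pos: [460.0, 171.7, 165.3]
eef_rot: [-1.583, 1.539, -0.126]
wrist_force: [0.3, 0.5, 4.1]
finger_gap: 1.0
```

Call:
jog_arm:
  moves:
    - [[0,0,-1.2,0,0,0],[0,0,0,0,0,0]]

```text
clock: 19.35
eef_pos: [460.0, 171.7, 164.3]
eef_rot: [-1.583, 1.539, -0.125]
wrist_force: [0.3, -0.6, 4.6]
finger_gap: 0.6
```

Call:
jog_arm:
  moves:
    - [[0,0,-1.2,0,0,0],[0,0,0,0,0,0]]

```text
clock: 19.55
eef_pos: [460.0, 171.7, 163.3]
eef_rot: [-1.582, 1.539, -0.125]
wrist_force: [-0.8, -0.7, 5.0]
finger_gap: 0.1
```

Call:
jog_arm:
  moves:
    - [[0,0,-1.2,0,0,0],[0,0,0,0,0,0]]

```text
clock: 19.75
eef_pos: [459.9, 171.8, 162.4]
eef_rot: [-1.582, 1.539, -0.125]
wrist_force: [-1.3, -0.7, 5.4]
finger_gap: 0.4
```

Call:
jog_arm:
  moves:
    - [[0,0,-1.2,0,0,0],[0,0,0,0,0,0]]

```text
clock: 19.95
eef_pos: [459.9, 171.8, 161.4]
eef_rot: [-1.582, 1.539, -0.125]
wrist_force: [0.2, -0.9, 4.1]
finger_gap: 0.8
```

Call:
jog_arm:
  moves:
    - [[0,0,-1.2,0,0,0],[0,0,0,0,0,0]]

```text
clock: 20.15
eef_pos: [459.9, 171.7, 160.2]
eef_rot: [-1.583, 1.539, -0.126]
wrist_force: [0.5, -0.6, 2.2]
finger_gap: 0.7
```

Call:
jog_arm:
  moves:
    - [[0,0,-1,0,0,0],[0,0,0,0,0,0]]

```text
clock: 20.35
eef_pos: [459.9, 171.8, 159.6]
eef_rot: [-1.581, 1.539, -0.124]
wrist_force: [-0.8, -0.5, 6.1]
finger_gap: 0.5
```

Call:
jog_arm:
  moves:
    - [[0,0,-1,0,0,0],[0,0,0,0,0,0]]

```text
clock: 20.55
eef_pos: [460.0, 171.7, 158.9]
eef_rot: [-1.58, 1.539, -0.122]
wrist_force: [-0.7, -0.7, 5.8]
finger_gap: 0.4
```

Call:
jog_arm:
  moves:
    - [[0,0,-1,0,0,0],[0,0,0,0,0,0]]

```text
clock: 20.75
eef_pos: [459.9, 171.8, 158.3]
eef_rot: [-1.579, 1.539, -0.122]
wrist_force: [-0.9, -1.0, 6.0]
finger_gap: 0.4
```

The force dipped at about 160 and then climbed again, so the latch has probably changed over. I let go gently.

Call:
jog_arm:
  moves:
    - [[0,0,3,0,0,0],[0,0,3,0,0,0],[0,0,3,0,0,0],[0,0,3,0,0,0],[0,0,2,0,0,0]]

```text
clock: 21.25
eef_pos: [459.8, 171.7, 172.8]
eef_rot: [-1.587, 1.539, -0.13]
wrist_force: [-0.3, 0.1, -0.3]
finger_gap: 0.5
```

Call:
jog_arm:
  moves:
    - [[0,0,2,0,0,0],[0,0,3,0,0,0],[0,0,0,0,0,0]]

```text
clock: 21.55
eef_pos: [459.3, 171.6, 177.6]
eef_rot: [-1.608, 1.541, -0.151]
wrist_force: [-0.5, 0.6, 0.6]
finger_gap: 0.7
```

No force on the hand, so the lid stayed down. I withdraw and check.

Call:
jog_arm:
  moves:
    - [[-10,0,30,0,0,0],[-30,0,40,0,0,0],[-40,0,40,0,0,0],[-30,-20,20,0,0,0],[0,-30,0,0,0,0]]

```text
clock: 22.05
eef_pos: [348.7, 121.6, 305.3]
eef_rot: [-1.681, 1.545, -0.221]
wrist_force: [1.2, 1.0, 0.2]
finger_gap: 0.6
```

Call:
jog_arm:
  moves:
    - [[0,-40,0,0,0,0],[0,-40,0,0,0,0],[0,-40,0,0,0,0],[0,0,0,0,0,0],[0,0,0,0,0,0]]

```text
clock: 22.55
eef_pos: [346.5, -4.6, 306.5]
eef_rot: [-1.656, 1.541, -0.198]
wrist_force: [0.5, 0.3, -0.6]
finger_gap: 0.4
```

Run:
```python
from h import *
im,d=manip.camera("side"); t,dt=manip.camera("top"); C=cloud("side",d); z=C[...,2]
print(manip.read_state()["clock"],"lid z",np.median(z[235:255,290:320]), "above", ((C[...,0]>540)&(C[...,0]<680)&(C[...,1]>100)&(C[...,1]<230)&(z>190)&(z<320)).sum())
a=cv2.imread("pics/top0.png")
df=cv2.absdiff(a,t).max(2); 
cv2.imwrite("pics/end.png",np.vstack([cv2.resize(im[80:320,180:460],(400,290)),cv2.resize(t[120:270,140:480],(640,290))[:, :400]]) if 0 else np.hstack([cv2.resize(im[80:330,180:480],(360,300)),cv2.resize(t[140:270,160:480],(440,300))]))
```

```text
22.65 lid z 148.0532128234231 above 0
```

View pics/end.png

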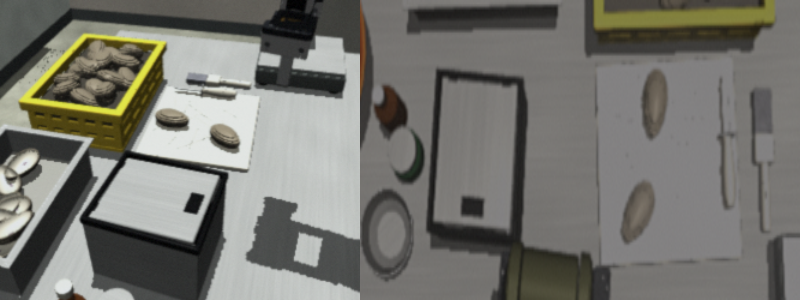

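The lid is shut and level (148.05 mm, against 148.1 mm before). The half shell is gone from the board, and the oysters, knife and the rest look untouched.

```bash
python3 -c "
from cell import manip; print(manip.sign_off())"
```

```text
the job is handed in; nothing more can be done
None
```

The half shell is in the scrap bin, the lid is latched shut, and the job was handed in at about 22.7 s of the 64 s allowed.

- **Opening:** I pressed the lid's finger patch in roughly 1 mm steps until the force climbed at the hard stop. I then let go, and the lid sprang open. The highest reading was 8.2 N vertical, about 10 N counting sideways force.
- **Shell:** I gripped it across its width and carried it over. The wrist camera then showed it lying flat on the bin floor.
- **Closing:** I swung the lid down from behind and pressed to the latch, with about 6 N at most. The force dipped and then climbed again, and I let go.
- **Last checks:** About a second after I let go, the lid was level at 148.05 mm, against 148.1 mm before opening. The hand read no force as it withdrew. The oysters, knife, bowl, brush, bottle and jar looked unmoved in the pictures, though I compared them by eye only.

No check failed. Forces were read only at the end of each short move, so brief peaks in between were not seen.

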